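Feed the last sample rack and hold the pusher back for the next batch

ROBOT

A 6-joint arm with a two-finger parallel gripper is mounted at the origin on the work surface. World frame = base frame: x ahead of the robot, y to its left, z up, the work surface at z = 0. Lengths are in m, angles in rad, forces in N, time in s.
With the tool pointing down it reaches from about 0.275 to 0.85 m from the base axis. Payload 5.2 kg.
Tool frame: the origin (TCP) lies midway between the tips of the shut fingers; the grasp point (between the pads) lies 19 mm behind it (robot.grip_depth is the distance from the TCP to the grasp point, in m); z points along the fingers, y is the line along which they close (so a half turn about z gives the same grasp; the last joint's range is limited). The gripper opens to 85 mm and grips with 20 to 120 N. Pads are 22 mm wide; open, the fingers measure 114 mm over their backs; the gripper's body (76 mm by 85 mm) begins 54 mm behind the grasp point. The pads swing forward as they close: fully open they stand 13 mm farther back than shut.
Start: joints at [0.912, 0.259, 1.535, -0, 1.348, -0.203], TCP at [0.242, 0.494, 0.231] pointing down, gripper open.
Joint ranges: [-3.14, 3.14], [-0.91, 2.08], [0.19, 2.58], [-1.22, 4.36], [0.22, 2.71], [-3.12, 3.12]. Speed limits (rad/s): [2.57, 2.57, 3.14, 3.14, 3.14, 3.14].

INTERFACE

Orientations are given as a unit quaternion [w, x, y, z].
In Python, from station import robot gives the robot as it stands.
- The arm moves only by the tool servo_tool, never from a script. Its argument "increments" is a list of rows, each a list of 5 numbers: the closure, from 0 (fully open) to 1 (shut), then the shift along the tool's x, y, z in mm, then the turn about the tool's z in rad. A call has 1 to 5 rows; each row shifts and turns the commanded pose from where the row before left it, along the tool's axes as they then stand; what a row does not reach is not made up. A row lasts 1/10 s, in which the tool goes at most 50 mm and 8.59 degrees, less where a joint would pass 70% of its speed; a pose out of reach is approached as far as the arm can. A call with a gripper value outside its range is refused whole. The fingers move at their own pace and stop on an object; "newtons" is the grip in N (left out, the last holds). Time passes only in rows, so rows that do not move let the fingers close. It gives the time, the measured TCP pose, the force, the opening and the grip force at its end, in the units of the state.
- robot.read_state(): the state, without advancing time (a new reading comes with each control period).
- robot.read_camera(name): name is "scene" or "top" or "wrist"; returns a dict with "frame" (384x512x3 uint8, red, green, blue), "depth" (384x512 float32, m along the optical axis (not along the pixel's ray), 0 where there is no reading), "fovy" (degrees; the focal length in pixels is half the picture's height over the tangent of half this angle, whatever the lens; pixels are square), "cx", "cy" (the principal point, pixels), "origin" and "orientation" of the camera in the world. Camera axes: x right, y down, z forward; pixel columns grow to the right and rows downward; lengths in m; the calibration is good to about 2 mm. A picture is of the moment at which its call begins.
- robot.job_done(): hands the job in; it is judged then, once.
The state is a dict: "time": time; "q": joint angles; "joint_velocities": joint speeds; "joint_efforts": joint torques, N m; "position": TCP position; "tool_rot": TCP orientation; "contact_force": force on the tool from outside, world axes, zero at the start; "moment": the same for the moment, N m; "gripper_width": finger opening in m; "grasp_force": force on a finger pad.
Only numpy, scipy, OpenCV 4.12 (cv2) and the standard library are available. Lean on these libraries where they do the work, as an engineer would, in place of code of your own. Each camera call takes 0.05 s, during which the arm holds its last target. There are 200 camera calls.

TASK

Slide the last sample rack in the feeder along its lane, through the gate and under the barcode reader's bridge, until it is fully home against the stop; keep it standing on the lane floor, don't lift it. Then draw the spring-loaded pusher back until its red pointer lines up with the teal marker clip and keep holding it there, so the next batch can be loaded: finish with the pusher still in your grip, held still. Leave the waiting racks, the tube stand and the bottle alone.

Things in the scene. Friction and masses are not known exactly. Their poses are not given: they have to be found in the camera images.
- feeder: Fixed cream rack feeder, 367 (x) by 283 (y) mm. Origin on the deck surface; +x away from the operator, +y along the lane, z up. Open tray: floor 12 mm above the deck, walls to 52 mm, inside x -155 to 100.5 mm, y -108 to 60 mm. At its far end a pocket one rack wide lies between the resting pusher and the far housing (face at x = 100.5 mm, top 52 mm high)
- gate (a point): On the feeder (86, 60, 12 mm in its frame): middle of the gate in the tray's left wall, at floor level. The pocket runs on towards +y through it into the lane, which is 29.5 mm wide (x 71 to 100.5 mm) between side walls 52 mm high
- lane_stop (a point): On the feeder: middle of the face of the lane's end stop, at the lane floor (feeder frame 86, 150, 12 mm). The rack is home when its nose touches it
- bridge (a point): On the feeder (86, 102, 114 mm in its frame): middle of the underside of the barcode reader's bridge over the lane. The bridge covers y 74 to 130 mm and x 34 to 186 mm of the feeder frame; its underside is 114 mm and its top 142 mm above the deck
- sample_rack: Loose black five-tube rack with brown caps in the pocket beyond the pusher, 0.15 to 0.25 kg, 24 mm thick (x), 136 mm long (y), body 60 mm high, caps to 88 mm. Origin at the centre of its underside; its y axis points along the lane to the stop, 90 to 120 mm of travel away
- rack_grip (a point): Point to take the rack by: middle of the black grip tab at its rear (-y) end, 87 mm above its underside, 55 mm behind its centre. The tab is 16 mm thick (x) by 26 mm (y) and rises from 60 to 104 mm. With the rack home, the tab stands about 34 mm short of the bridge
- pusher: Grey spring pusher in the tray. It slides along the feeder's x only, up to 130 mm towards -x (the operator); a spring draws it back to rest beside the pocket: 4 N at rest, 0.4 N more per 10 mm. Origin at the middle of the underside of its paddle, 8 mm thick (x), 158 mm wide (y), 40 mm high
- pusher_grip (a point): Point to take the pusher by, on the upright black grip 60.5 mm behind its paddle, 17 mm below the grip's top. The grip is 12 mm thick (x), 40 mm wide (y), its top 106 mm above the deck, bare for the upper 60 mm
- marker_clip: Teal marker clip, 12 (x) by 17 by 8 mm high, fast on top of the feeder's right-hand (-y) wall, 60 to 100 mm nearer the operator than the resting pointer. Origin at the centre of its underside, axes parallel to the feeder's. At the mark, the pointer has the same feeder x as this origin (white line on the clip). The clip does not touch the pusher
- rack_nose (a point): Middle of the rack's leading end, at its underside, 68 mm ahead of its centre
- pusher_pointer (a point): Tip of the red pointer at the right-hand (-y) end of the paddle, on the paddle's centre line in x, at the pointer's top, beside the right wall
- waiting_rack_a: Bystander: a like rack with brown caps, loose on the deck to the right of the feeder, 24 x 136 x 104 mm, origin at the centre of its underside
- waiting_rack_b: Bystander: a like rack with orange caps, loose on the deck to the right of the feeder, 24 x 136 x 104 mm, origin at the centre of its underside
- tube_stand: Bystander: white wire tube stand with two rows of capped tubes, loose on the deck to the left of the feeder, 56 x 130 x 100 mm, origin at the centre of its underside
- reagent_bottle: Bystander: white bottle with a blue cap, 56 mm across, 120 mm tall, loose on the deck to the left of the feeder, origin at the centre of its underside

How it is judged:
By the outcome, as a careful person would: the job done as asked, in the order asked, and still so for the second after the job is handed in, while the arm keeps its last pose, push and grip.
It also fails if it takes over 45 s, if anything falls off the work surface, if the arm or the gripper's body presses on something with over 40 N, if the wrist force passes 120 N, or if a joint passes its speed limit or range.

## Working session

There is one attempt and no reset: what is moved stays moved. The work goes in short steps, Python scripts to look and compute and a tool call to move; the robot and the scene stay as the last step left them, time stands still between calls to the robot, and variables do not carry over. Pictures are saved under pics/ and viewed, at most 13 in all, crops included, and the job is handed in when it is done.

Besides the shell and the picture viewer there is one more tool, called after "Call:" as name([rows], argument=value, ...), one row to a line, values as JSON. servo_tool: Moves the arm, as the interface text tells. Its arguments: {"type":"object","properties":{"increments":{"type":"array","items":{"type":"array","items":{"type":"number"}}},"newtons":{"type":"number"}},"required":["increments"]}

```bash
mkdir -p pics; cat > h.py <<'E'
import numpy as np, cv2
from scipy.spatial.transform import Rotation as R
from station import robot
def cam(n,save=None):
    c=robot.read_camera(n)
    if save: cv2.imwrite('pics/'+save,c['frame'][:,:,::-1]); np.savez('pics/'+save[:-4],**c)
    return c
def rot(q): return R.from_quat([q[1],q[2],q[3],q[0]])
def px(c,u,v,d=None,z=None):
    f=384/2/np.tan(np.radians(float(c['fovy'])/2))
    r=np.array([(u-c['cx'])/f,(v-c['cy'])/f,1]); M=rot(c['orientation']).as_matrix(); o=np.array(c['origin'])
    if z is not None: d=(z-o[2])/(M@r)[2]
    elif d is None: d=np.median(c['depth'][int(v)-1:int(v)+2,int(u)-1:int(u)+2])
    return o+M@(r*d)
E
python3 - <<'E'
from h import *
for n in ('top','scene'):
    c=cam(n,n+'1.png'); print(n,c['fovy'],c['origin'],c['orientation'])
s=robot.read_state();print(s['position'],s['tool_rot'],s['time'])
E
```

```text
top 53.21161211657319 [0.46913186 0.03009677 0.87492463] [ 0.05337021 -0.69764371  0.71236748 -0.05456599]
scene 53.73497538148376 [0.91164826 0.46785897 0.98794208] [-0.08720204  0.31815336  0.90779498 -0.25900293]
[0.24181545 0.49348696 0.23056914] [-3.30798379e-04  2.25949934e-01  9.74138588e-01 -7.27280376e-04] 0.1
```

```bash
python3 - <<'E'
import cv2
a=cv2.imread('pics/top1.png');cv2.imwrite('pics/top1b.png',cv2.resize(a,(800,600),interpolation=cv2.INTER_CUBIC))
E
```

```text
(no output)
```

View pics/top1b.png

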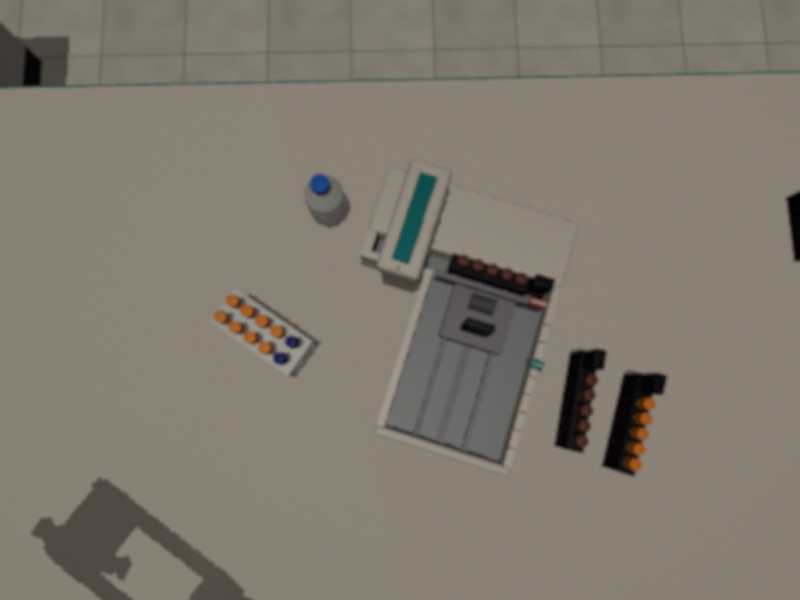

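View pics/scene1.png

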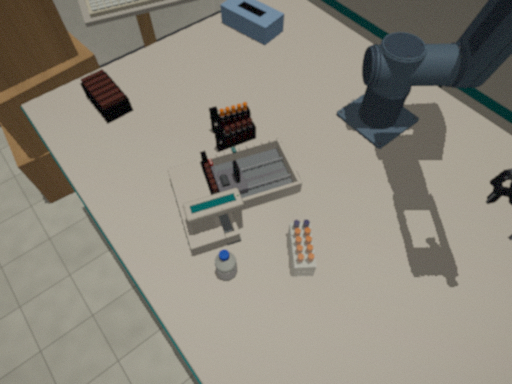

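Top view (800×600): the feeder sits at centre-right, yawed about -16°. The rack is at (450..550, 255..290) with its tab at (541,284), the pusher grip is at (478,327), the clip at (537,365) and the pointer at (537,302). I'll zoom in on the feeder.

```bash
python3 - <<'E'
import cv2
a=cv2.imread('pics/top1.png')[100:305,228:378];cv2.imwrite('pics/top1c.png',cv2.resize(a[:140],None,fx=4.2,fy=4.2,interpolation=cv2.INTER_CUBIC))
E
```

```text
(no output)
```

View pics/top1c.png

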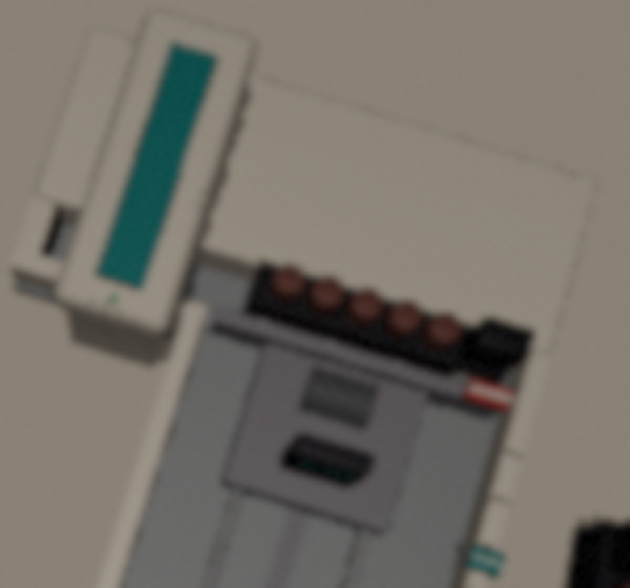

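```bash
python3 - <<'E'
from h import *
c=dict(np.load('pics/top1.npz'))
P=lambda u,v,z:px(c,228+(u+.5)/4.2-.5,100+(v+.5)/4.2-.5,z=z)
W=np.array([P(148,10,.142),P(255,40,.142),P(165,330,.142),P(58,297,.142)])[:,:2]
F=np.array([[186,130],[186,74],[34,74],[34,130]])/1e3
a=F-F.mean(0);b=W-W.mean(0)
th=np.arctan2((a[:,0]*b[:,1]-a[:,1]*b[:,0]).sum(),(a*b).sum())
M=np.array([[np.cos(th),-np.sin(th)],[np.sin(th),np.cos(th)]])
t=W.mean(0)-M@F.mean(0)
print('yaw',th,'t',t,'res',(F@M.T+t-W)*1e3)
for n,u,v,z in [('tab',503,336,.116),('tabR',531,330,.116),('pointer',490,393,.05),('clip',486,560,.060),('grip',328,456,.106),('housFR',592,183,.052),('housFL',262,77,.052),('tabdepth',0,0,0)][:-1]:
    w=P(u,v,z); print(n,w, 'feeder',(M.T@(w[:2]-t))*1e3, 'depthpt',px(c,228+u/4.2,100+v/4.2))
for n,u,v in [('fl',378,430),('fr',507,470)]:
    w=px(c,u*.64,v*.64,z=.052);print(n,w,(M.T@(w[:2]-t))*1e3)
E
```

```text
yaw -0.3178402584659386 t [ 0.54980757 -0.05874738] res [[ 3.2439936   0.48212314]
 [ 1.80451879 -2.1109569 ]
 [-2.95926486 -1.13415899]
 [-2.08924752  2.76299275]]
tab [ 0.60681693 -0.16083611  0.116     ] feeder [ 86.05824097 -79.15905514] depthpt [ 0.60628079 -0.16191978  0.11456568]
tabR [ 0.60945949 -0.17443153  0.116     ] feeder [ 92.81722249 -91.24767215] depthpt [ 0.60922096 -0.17597092  0.11296938]
pointer [ 0.58893146 -0.16896559  0.05      ] feeder [ 71.60919259 -92.47083922] depthpt [ 0.58641532 -0.16695538  0.06152257]
clip [ 0.50252051 -0.15971124  0.06      ] feeder [ -13.36577903 -110.68479791] depthpt [ 0.5017226  -0.16059121  0.05948976]
grip [ 0.55186757 -0.07595905  0.106     ] feeder [  7.33573569 -15.70580596] depthpt [ 0.55125215 -0.07691921  0.10438522]
housFR [ 0.69942514 -0.22863073  0.052     ] feeder [ 195.21482792 -114.61649506] depthpt [ 0.69870437 -0.22960513  0.05140228]
housFL [ 0.76132795 -0.05664531  0.052     ] feeder [200.26894057  68.10022678] depthpt [ 0.76091956 -0.05761622  0.05059306]
fl [0.41900778 0.05650454 0.052     ] [-160.2664092    68.60225388]
fr [ 0.3632692  -0.11442911  0.052     ] [-159.79373334 -111.18895522]
```

```bash
cat >> h.py <<'E'
def plan(target,yawy,n):
    """n rows (tool x,y,z mm, turn) from the measured pose to the target; tool down, tool y at world angle yawy"""
    s=robot.read_state();p=np.array(s['position']);y=rot(s['tool_rot']).as_matrix()[:,1]
    print('t',s['time'],'p',p.round(4),'F',np.round(s['contact_force'],1))
    ay=np.arctan2(y[1],y[0]);target=np.array(target)
    d=-(yawy-ay);d=(d+np.pi)%(2*np.pi)-np.pi
    for i in range(n):
        st=(target-p)/(n-i)*1000
        yy=np.array([np.cos(ay),np.sin(ay),0]);zz=np.array([0,0,-1.]);xx=np.cross(yy,zz)
        r=[round(float(v),0 if n>3 else 1) for v in (st@xx,st@yy,st@zz)]
        t=round(d/(n-i),2 if n>3 else 3);d-=t
        p=p+(r[0]*xx+r[1]*yy+r[2]*zz)/1000;ay-=t
        print([0]+r+[t])
E
python3 -c "
from h import *
plan([.59,-.15,.22],-.325,20)"
```

```text
t 0.1 p [0.2418 0.4935 0.2306] F [1.1 0.4 0.3]
[0, -30.0, -21.0, 1.0, np.float64(0.07)]
[0, -31.0, -19.0, 1.0, np.float64(0.07)]
[0, -32.0, -17.0, 0.0, np.float64(0.07)]
[0, -34.0, -15.0, 1.0, np.float64(0.07)]
[0, -35.0, -12.0, 0.0, np.float64(0.07)]
[0, -35.0, -10.0, 1.0, np.float64(0.07)]
[0, -36.0, -7.0, 0.0, np.float64(0.07)]
[0, -36.0, -5.0, 1.0, np.float64(0.07)]
[0, -37.0, -2.0, 0.0, np.float64(0.07)]
[0, -37.0, 0.0, 1.0, np.float64(0.07)]
[0, -36.0, 3.0, 0.0, np.float64(0.07)]
[0, -36.0, 6.0, 1.0, np.float64(0.07)]
[0, -36.0, 8.0, 0.0, np.float64(0.07)]
[0, -35.0, 10.0, 1.0, np.float64(0.08)]
[0, -34.0, 13.0, 0.0, np.float64(0.07)]
[0, -33.0, 16.0, 1.0, np.float64(0.08)]
[0, -32.0, 18.0, 0.0, np.float64(0.07)]
[0, -30.0, 20.0, 1.0, np.float64(0.08)]
[0, -28.0, 23.0, 0.0, np.float64(0.07)]
[0, -27.0, 25.0, 1.0, np.float64(0.08)]
```

Call:
servo_tool([
  [0,-30,-21,1,0.07],
  [0,-31,-19,1,0.07],
  [0,-32,-17,0,0.07],
  [0,-34,-15,1,0.07],
  [0,-35,-12,0,0.07],
])

```text
time: 0.6
position: [0.3294, 0.3311, 0.2279]
tool_rot: [-0.0, 0.393, 0.919, -0.0]
contact_force: [0.8, 0.4, -0.2]
gripper_width: 0.0857
grasp_force: 0.0
```

Call:
servo_tool([
  [0,-35,-10,1,0.07],
  [0,-36,-7,0,0.07],
  [0,-36,-5,1,0.07],
  [0,-37,-2,0,0.07],
  [0,-37,0,1,0.07],
])

```text
time: 1.1
position: [0.4164, 0.1695, 0.2252]
tool_rot: [-0.0, 0.547, 0.837, -0.0]
contact_force: [1.6, -0.0, -0.3]
gripper_width: 0.0857
grasp_force: 0.0
```

Call:
servo_tool([
  [0,-36,3,0,0.07],
  [0,-36,6,1,0.07],
  [0,-36,8,0,0.07],
  [0,-35,10,1,0.08],
  [0,-34,13,0,0.07],
])

```text
time: 1.6
position: [0.5029, 0.0091, 0.2228]
tool_rot: [-0.0, 0.689, 0.725, -0.0]
contact_force: [0.5, 0.6, -0.4]
gripper_width: 0.0855
grasp_force: 0.0
```

Call:
servo_tool([
  [0,-33,16,1,0.08],
  [0,-32,18,0,0.07],
  [0,-30,20,1,0.08],
  [0,-28,23,0,0.07],
  [0,-27,25,1,0.08],
])

```text
time: 2.1
position: [0.5906, -0.1508, 0.2198]
tool_rot: [-0.0, 0.813, 0.582, -0.0]
contact_force: [0.7, 0.6, 0.5]
gripper_width: 0.0858
grasp_force: 0.0
```

Call:
servo_tool([
  [0,0,0,0,0],
  [0,0,0,0,0],
])

```text
time: 2.3
position: [0.5899, -0.1501, 0.2192]
tool_rot: [-0.001, 0.812, 0.583, -0.0]
contact_force: [-0.7, -0.1, -0.0]
gripper_width: 0.0852
grasp_force: 0.0
```

```bash
python3 - <<'E'
from h import *
c=cam('wrist','w1.png');print(c['origin'],c['orientation'],c['fovy'])
cv2.imwrite('pics/w1b.png',cv2.resize(c['frame'][:,:,::-1],(800,600),interpolation=cv2.INTER_CUBIC))
plan([.59,-.15,.22],-.325,1)
E
```

```text
[ 0.61403692 -0.07744926  0.36313538] [ 0.1486223   0.97547124 -0.16033405 -0.02569547] 70.11109887722048
t 2.35 p [ 0.5897 -0.1492  0.2195] F [-0.4  0.7  0.4]
[0, -0.7, 0.6, -0.5, np.float64(0.0)]
```

View pics/w1b.png

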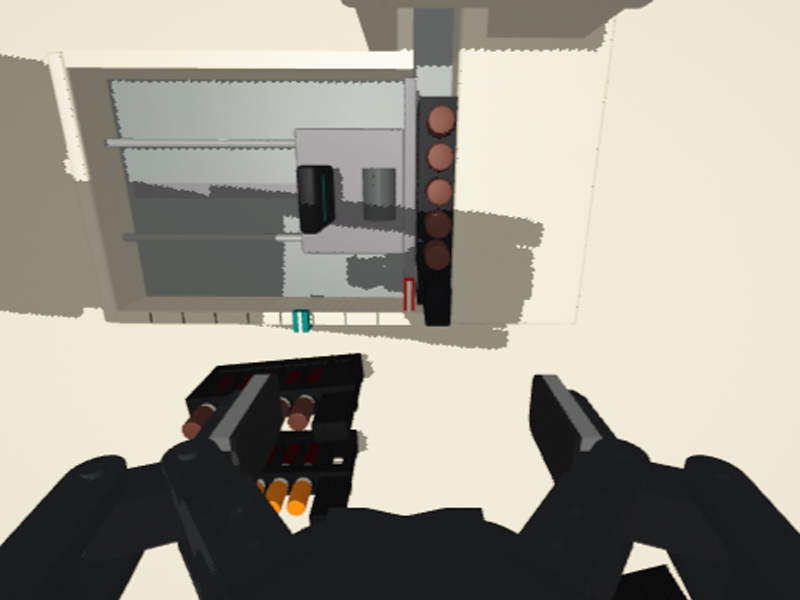

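The wrist view (800×600) shows the tray from above. The rack lies along column ~437, its tab at (437,305), the pointer at (409,294), the clip at (302,321) and the grip top at (308,196). I'll take an enlarged crop of the tab, pointer and clip.

```bash
python3 - <<'E'
import cv2
a=cv2.imread('pics/w1.png')[95:215,180:300];cv2.imwrite('pics/w1c.png',cv2.resize(a,None,fx=5,fy=5,interpolation=cv2.INTER_CUBIC))
E
```

```text
(no output)
```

View pics/w1c.png

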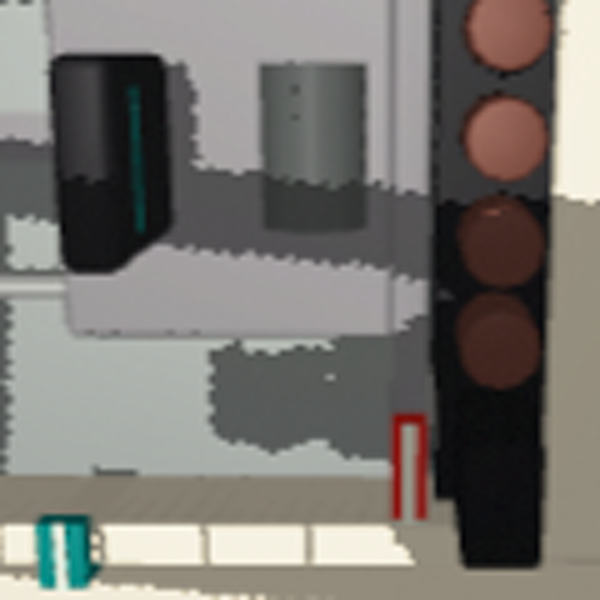

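```bash
python3 - <<'E'
from h import *
c=dict(np.load('pics/w1.npz'))
P=lambda u,v,z=None:px(c,180+(u+.5)/5-.5,95+(v+.5)/5-.5,z=z)
for n,u,v,z in [('tabRL',463,567,.116),('tabRR',541,567,.116),('tabmid',501,505,.116),('gripTL',57,62,.106),('gripTL2',62,268,.106),('gripTR',116,65,.106),('grmid',86,160,.106),('clipfar',58,522,.06),('clipnear',62,588,.06),('ptrfar',410,418,.055),('ptrnear',408,518,.055),('hous1',556,30,.052),('hous2',545,510,.052)]:
    print(n,P(u,v,z).round(4),P(u,v).round(4))
Q=lambda u,v,z:px(c,(u+.5)*.64-.5,(v+.5)*.64-.5,z=z)
a,b=Q(105,322,.052),Q(577,325,.052);print(a,b,np.arctan2(*(b-a)[[1,0]]),np.linalg.norm(b-a))
a,b=Q(50,53,.052),Q(105,322,.052);print(a,b,np.arctan2(*(a-b)[[1,0]])-np.pi/2,np.linalg.norm(b-a))
a,b=Q(414,300,.052),Q(404,80,.052);print('paddle',a,b)
E
```

```text
tabRL [ 0.595  -0.1713  0.116 ] [ 0.5862 -0.2149  0.0011]
tabRR [ 0.6093 -0.1761  0.116 ] [ 0.6093 -0.1766  0.1149]
tabmid [ 0.6057 -0.1616  0.116 ] [ 0.6058 -0.1611  0.1174]
gripTL [ 0.5549 -0.0593  0.106 ] [ 0.5548 -0.0593  0.1058]
gripTL2 [ 0.5413 -0.0938  0.106 ] [ 0.5151 -0.0997  0.0136]
gripTR [ 0.5647 -0.0632  0.106 ] [ 0.5641 -0.063   0.1028]
grmid [ 0.5532 -0.0769  0.106 ] [ 0.5535 -0.0769  0.1075]
clipfar [ 0.5042 -0.1515  0.06  ] [ 0.5041 -0.1515  0.0599]
clipnear [ 0.4986 -0.1672  0.06  ] [ 0.4994 -0.1665  0.0621]
ptrfar [ 0.59   -0.1553  0.055 ] [ 0.5903 -0.1545  0.058 ]
ptrnear [ 0.5818 -0.1784  0.055 ] [ 0.5828 -0.1752  0.0648]
hous1 [ 0.6472 -0.084   0.052 ] [ 0.6421 -0.083   0.1003]
hous2 [ 0.6132 -0.188   0.052 ] [ 0.6134 -0.1651  0.1165]
[ 0.35475152 -0.11337691  0.052     ] [ 0.70163566 -0.23298552  0.052     ] -0.33204243408184814 0.3669261845200729
[0.41741849 0.06165836 0.052     ] [ 0.35475152 -0.11337691  0.052     ] -0.34380590355970764 0.18591529049616776
paddle [ 0.5880441  -0.17314537  0.052     ] [ 0.62957458 -0.02690278  0.052     ]
```

```bash
python3 -c "
from h import *
plan([.606,-.1615,.150],-.333,3)
plan([.606,-.1615,.080],-.333,6)"
```

```text
t 2.35 p [ 0.5897 -0.1492  0.2195] F [-0.4  0.7  0.4]
[0, -2.2, 6.5, 23.2, np.float64(0.003)]
[0, -2.1, 6.5, 23.2, np.float64(0.003)]
[0, -2.1, 6.4, 23.1, np.float64(0.002)]
t 2.35 p [ 0.5897 -0.1492  0.2195] F [-0.4  0.7  0.4]
[0, -1.0, 3.0, 23.0, np.float64(0.0)]
[0, -1.0, 3.0, 23.0, np.float64(0.0)]
[0, -1.0, 3.0, 23.0, np.float64(0.0)]
[0, -1.0, 3.0, 24.0, np.float64(0.0)]
[0, -1.0, 4.0, 23.0, np.float64(0.0)]
[0, -1.0, 3.0, 24.0, np.float64(0.01)]
```

Call:
servo_tool([
  [0,-3,10,23,0.004],
  [0,-3,9,23,0.004],
  [0,0,0,23,0],
  [0,0,0,20,0],
  [0,0,0,20,0],
])

```text
time: 2.85
position: [0.6057, -0.1596, 0.1107]
tool_rot: [-0.0, 0.814, 0.581, -0.0]
contact_force: [-0.1, 0.2, 0.2]
gripper_width: 0.0855
grasp_force: 0.0
```

Call:
servo_tool([
  [0,0,0,20,0],
  [0,0,0,10,0],
  [0,0,0,0,0],
])

```text
time: 3.15
position: [0.605, -0.1598, 0.08]
tool_rot: [-0.001, 0.814, 0.581, -0.001]
contact_force: [-0.7, 0.3, 0.1]
gripper_width: 0.0849
grasp_force: 0.0
```

```bash
python3 -c "
from h import *
c=cam('wrist','w2.png')
cv2.imwrite('pics/w2b.png',c['frame'][:,:,::-1])
plan([.606,-.1615,.080],-.333,1)"
```

```text
t 3.2 p [ 0.6059 -0.1604  0.0813] F [-0.   0.4  0.5]
[0, -1.0, 0.4, 1.3, np.float64(0.001)]
```

View pics/w2b.png

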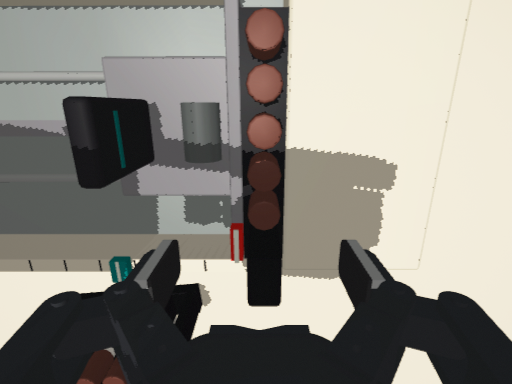

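The tab (columns 248–281) is centred between the pads (180 and 342), so I'll close.

Call:
servo_tool([
  [0.5,-1,0.4,1,0],
  [1,0,0,0,0],
  [1,0,0,0,0],
  [1,0,0,0,0],
  [1,0,0,0,0],
], newtons=40)

```text
time: 3.7
position: [0.6066, -0.1626, 0.0808]
tool_rot: [0.0, 0.815, 0.58, 0.0]
contact_force: [-0.3, -1.4, -0.0]
gripper_width: 0.0156
grasp_force: 39.2
```

Call:
servo_tool([
  [1,0,0,0,0],
  [1,0,0,0,0],
  [1,0,0,0,0],
])

```text
time: 4.0
position: [0.6066, -0.1627, 0.0808]
tool_rot: [0.0, 0.815, 0.58, 0.0]
contact_force: [-0.6, -0.7, 3.4]
gripper_width: 0.0156
grasp_force: 40.0
```

Call:
servo_tool([
  [1,5,0,0,0],
  [1,8,0,0,0],
  [1,8,0,0,0],
  [1,8,0,0,0],
])

```text
time: 4.4
position: [0.6163, -0.1349, 0.0808]
tool_rot: [0.001, 0.814, 0.58, -0.0]
contact_force: [-1.6, -4.4, 5.9]
gripper_width: 0.0155
grasp_force: 40.1
```

Call:
servo_tool([
  [1,8,0,0,0],
  [1,8,0,0,0],
  [1,8,0,0,0],
  [1,8,0,0,0],
  [1,8,0,0,0],
])

```text
time: 4.9
position: [0.6293, -0.0969, 0.0807]
tool_rot: [0.001, 0.814, 0.58, -0.0]
contact_force: [-0.8, -5.1, 5.9]
gripper_width: 0.0156
grasp_force: 40.1
```

Call:
servo_tool([
  [1,5,0,0,0],
  [1,4,0,0,0],
  [1,3,0,0,0],
  [1,2,0,0,0],
])

```text
time: 5.3
position: [0.6338, -0.0837, 0.0808]
tool_rot: [0.001, 0.814, 0.58, -0.0]
contact_force: [-1.4, -3.9, 6.0]
gripper_width: 0.0153
grasp_force: 40.2
```

Call:
servo_tool([
  [1,3,0,0,0],
  [1,3,0,0,0],
  [1,3,0,0,0],
  [1,2,0,0,0],
  [1,2,0,0,0],
])

```text
time: 5.8
position: [0.638, -0.0715, 0.0808]
tool_rot: [0.001, 0.814, 0.58, -0.0]
contact_force: [-2.2, -4.8, 5.6]
gripper_width: 0.0156
grasp_force: 40.2
```

Call:
servo_tool([
  [1,2,0,0,0],
  [1,2,0,0,0],
  [1,0,0,0,0],
])

```text
time: 6.1
position: [0.6394, -0.0675, 0.0808]
tool_rot: [0.0, 0.814, 0.58, 0.0]
contact_force: [-0.6, -3.5, 5.4]
gripper_width: 0.0154
grasp_force: 40.2
```

Call:
servo_tool([
  [1,2,0,0,0],
  [1,2,0,0,0],
  [1,0,0,0,0],
])

```text
time: 6.4
position: [0.6407, -0.0637, 0.0808]
tool_rot: [0.0, 0.814, 0.58, 0.0]
contact_force: [-2.2, -3.6, 5.5]
gripper_width: 0.0156
grasp_force: 40.2
```

Call:
servo_tool([
  [1,1.5,0,0,0],
  [1,1.5,0,0,0],
  [1,0,0,0,0],
])

```text
time: 6.7
position: [0.6416, -0.061, 0.0808]
tool_rot: [0.0, 0.814, 0.58, 0.0]
contact_force: [-0.9, -3.8, 4.9]
gripper_width: 0.0157
grasp_force: 40.2
```

Call:
servo_tool([
  [1,1.5,0,0,0],
  [1,1.5,0,0,0],
  [1,0,0,0,0],
])

```text
time: 7.0
position: [0.6422, -0.0595, 0.0808]
tool_rot: [0.001, 0.814, 0.58, -0.001]
contact_force: [-2.5, -8.1, 6.4]
gripper_width: 0.0155
grasp_force: 40.3
```

Call:
servo_tool([
  [1,1.5,0,0,0],
  [1,1,0,0,0],
  [1,0,0,0,0],
])

```text
time: 7.3
position: [0.6424, -0.0594, 0.0811]
tool_rot: [0.002, 0.814, 0.58, -0.002]
contact_force: [-5.7, -16.1, 8.6]
gripper_width: 0.0153
grasp_force: 40.7
```

Call:
servo_tool([
  [1,-2.4,0,0,0],
  [1,0,0,0,0],
  [0.8,0,0,0,0],
  [0.3,0,0,0,0],
  [0.3,0,0,0,0],
])

```text
time: 7.8
position: [0.642, -0.0572, 0.0796]
tool_rot: [-0.001, 0.814, 0.58, -0.0]
contact_force: [0.7, -0.7, 0.6]
gripper_width: 0.0453
grasp_force: 0.0
```

Call:
servo_tool([
  [0.3,0,0,0,0],
  [0.3,0,0,0,0],
])

```text
time: 8.0
position: [0.6422, -0.0579, 0.08]
tool_rot: [-0.0, 0.814, 0.58, -0.0]
contact_force: [1.2, -0.3, -0.3]
gripper_width: 0.0599
grasp_force: 0.0
```

Call:
servo_tool([
  [0.3,0,0,-20,0],
  [0.3,0,0,-30,0],
  [0,0,0,-30,0],
  [0,0,0,0,0],
])

```text
time: 8.4
position: [0.6452, -0.0589, 0.1654]
tool_rot: [0.003, 0.814, 0.58, 0.003]
contact_force: [0.7, -0.3, -0.4]
gripper_width: 0.085
grasp_force: 0.0
```

```bash
python3 -c "
from h import *
c=cam('wrist','w3.png')
cv2.imwrite('pics/w3b.png',cv2.resize(c['frame'][:,:,::-1],(800,600),interpolation=cv2.INTER_CUBIC))
plan([.5532,-.0769,.13],-.333,3)"
```

```text
t 8.45 p [ 0.6439 -0.0586  0.163 ] F [-0.1 -0.  -0.4]
[0, -15.6, -26.6, 11.0, np.float64(0.0)]
[0, -15.7, -26.6, 11.0, np.float64(0.0)]
[0, -15.6, -26.6, 11.0, np.float64(0.0)]
```

View pics/w3b.png

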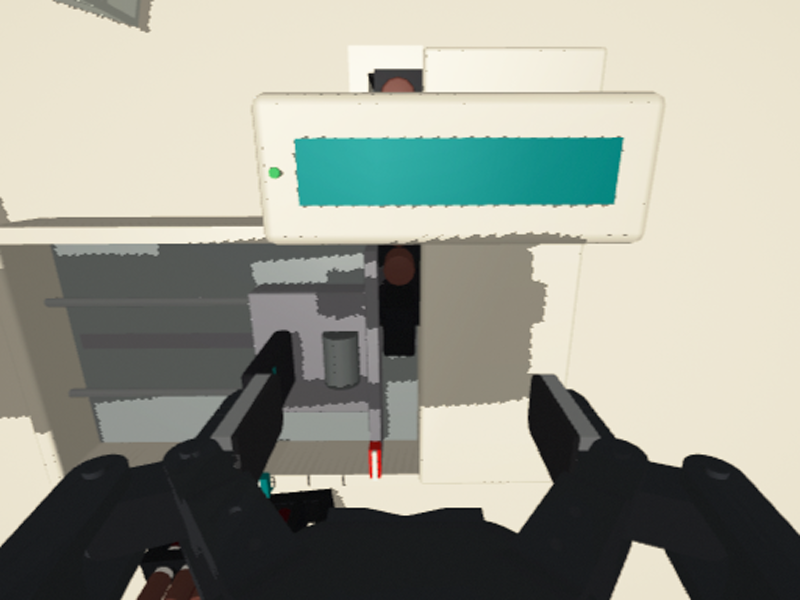

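The rack is home: its nose sits at the end stop at (397,70), with no gap visible. Next is the pusher grip.

Call:
servo_tool([
  [0,-15.5,-26.5,0,0],
  [0,-15.5,-26.5,0,0],
  [0,-16,-27,20,0],
  [0,0,0,10,0],
  [0,0,0,0,0],
])

```text
time: 8.95
position: [0.5495, -0.0761, 0.128]
tool_rot: [-0.002, 0.815, 0.58, -0.001]
contact_force: [2.0, -0.0, 0.3]
gripper_width: 0.0854
grasp_force: 0.0
```

```bash
python3 -c "
from h import *
c=cam('wrist','w4.png')
cv2.imwrite('pics/w4b.png',cv2.resize(c['frame'][:,:,::-1],(800,600),interpolation=cv2.INTER_CUBIC))
plan([.5532,-.0769,.07],-.333,3)"
```

```text
t 9.0 p [ 0.5512 -0.0765  0.1292] F [ 0.9 -0.4 -0.4]
[0, 0.1, 0.7, 19.7, np.float64(-0.0)]
[0, 0.1, 0.7, 19.8, np.float64(-0.0)]
[0, 0.1, 0.7, 19.7, np.float64(-0.0)]
```

View pics/w4b.png

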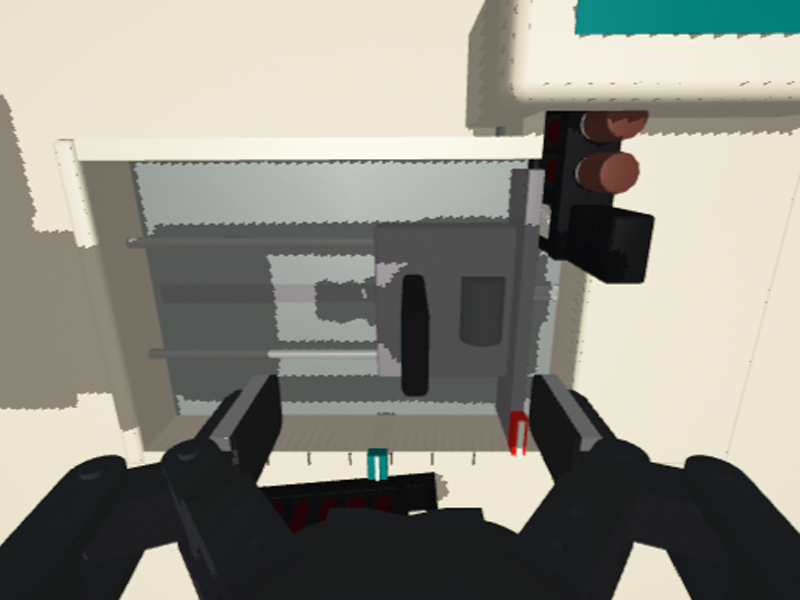

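Call:
servo_tool([
  [0,0,2,20,0],
  [0,0,0,20,0],
  [0,0,0,19,0],
  [0,0,0,0,0],
])

```text
time: 9.4
position: [0.553, -0.0767, 0.0692]
tool_rot: [-0.002, 0.814, 0.58, -0.001]
contact_force: [-1.1, 0.7, -0.7]
gripper_width: 0.0855
grasp_force: 0.0
```

Call:
servo_tool([
  [0.5,0,0,0,0],
  [0.8,0,0,0,0],
  [1,0,0,0,0],
  [1,0,0,0,0],
  [1,0,0,0,0],
], newtons=60)

```text
time: 9.9
position: [0.5536, -0.0774, 0.0719]
tool_rot: [0.0, 0.815, 0.58, 0.0]
contact_force: [-0.3, 0.2, 3.0]
gripper_width: 0.0123
grasp_force: 3.0
```

Call:
servo_tool([
  [1,0,0,0,0],
  [1,0,0,0,0],
  [1,0,0,0,0],
])

```text
time: 10.2
position: [0.5533, -0.0773, 0.072]
tool_rot: [0.0, 0.814, 0.58, 0.0]
contact_force: [-2.7, 1.5, 5.7]
gripper_width: 0.0112
grasp_force: 59.0
```

```bash
python3 -c "
from h import *
c=cam('wrist','w5.png')
a=c['frame'][200:330,180:380,::-1]
cv2.imwrite('pics/w5b.png',cv2.resize(a,None,fx=4,fy=4,interpolation=cv2.INTER_CUBIC))
plan([.5532,-.0769,.07],-.333,1)"
```

```text
t 10.25 p [ 0.5533 -0.0773  0.072 ] F [-1.6  0.6  5.7]
[0, 0.3, -0.2, 2.0, np.float64(0.0)]
```

View pics/w5b.png

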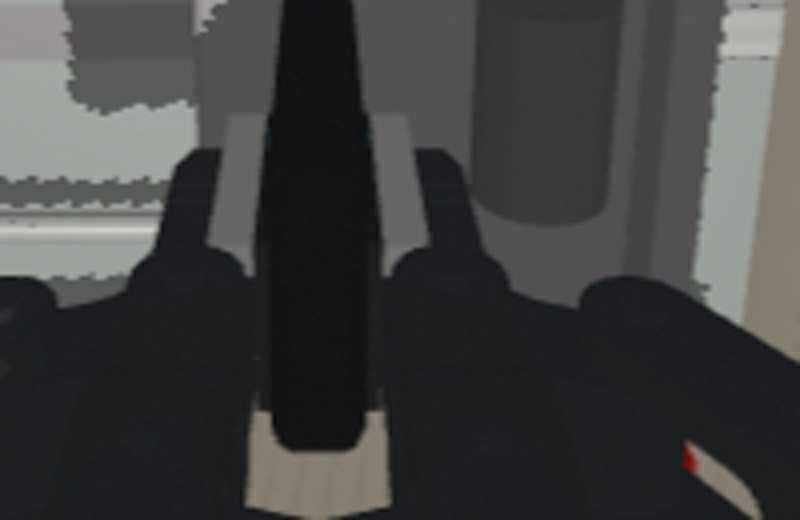

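The pads hold the upright grip squarely, so I'll draw the pusher back.

Call:
servo_tool([
  [1,0,-4,0,0],
  [1,0,-8,0,0],
  [1,0,-10,0,0],
  [1,0,-10,0,0],
  [1,0,-10,0,0],
])

```text
time: 10.75
position: [0.5153, -0.0643, 0.072]
tool_rot: [0.002, 0.815, 0.58, 0.001]
contact_force: [6.9, -2.4, 0.2]
gripper_width: 0.0109
grasp_force: 58.8
```

Call:
servo_tool([
  [1,0,-10,0,0],
  [1,0,-10,0,0],
  [1,0,-8,0,0],
  [1,0,-4,0,0],
  [1,0,0,0,0],
])

```text
time: 11.25
position: [0.4849, -0.0539, 0.072]
tool_rot: [0.002, 0.815, 0.58, 0.001]
contact_force: [6.5, -2.6, -0.8]
gripper_width: 0.0113
grasp_force: 58.8
```

```bash
python3 - <<'E'
from h import *
out=[]
for n in ('wrist','top','scene'):
    c=cam(n,n+'6.png')
    f=384/2/np.tan(np.radians(c['fovy']/2));M=rot(c['orientation']).as_matrix()
    p=M.T@(np.array([.503,-.163,.06])-c['origin']);u,v=p[0]/p[2]*f+c['cx'],p[1]/p[2]*f+c['cy'];print(n,u,v)
    u0=int(min(max(u-33,0),446));v0=int(min(max(v-45,0),294));print(u0,v0)
    out.append(cv2.resize(c['frame'][v0:v0+90,u0:u0+66,::-1],None,fx=4,fy=4,interpolation=cv2.INTER_CUBIC))
cv2.imwrite('pics/m6.png',np.hstack(out))
plan([.5533-.945*.0826,-.0773+.327*.0826,.072],-.333,1)
E
```

```text
wrist 331.87761749350176 352.75236542300206
298 294
top 344.87305550703917 232.69218828255862
311 187
scene 232.56235118689858 148.40047886637365
199 103
t 11.4 p [ 0.4854 -0.054   0.072 ] F [ 5.7 -2.6 -0.8]
[0, 0.2, -10.8, -0.0, np.float64(-0.0)]
```

View pics/m6.png

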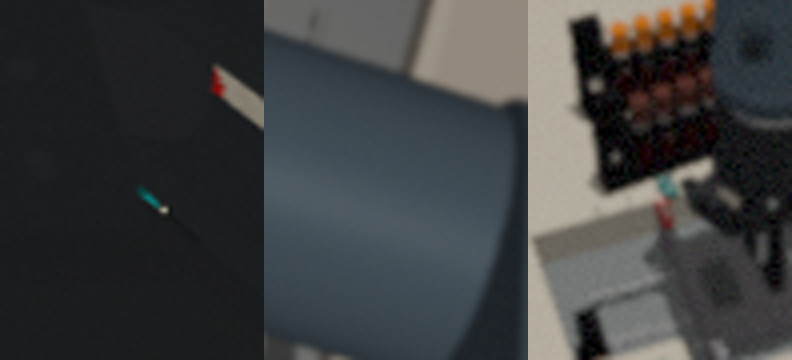

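```bash
python3 - <<'E'
from h import *
xf=np.array([.945,-.327]);yf=np.array([.327,.945])
def pts(c,m):
    f=192/np.tan(np.radians(float(c['fovy'])/2));v,u=np.nonzero(m);d=c['depth'][v,u]
    r=np.stack([(u-c['cx'])/f,(v-c['cy'])/f,np.ones_like(d)],1)*d[:,None]
    return r@rot(c['orientation']).as_matrix().T+c['origin'],u,v
for n in ('w1','w2','w4','scene1','scene6'):
    c=dict(np.load(f'pics/{n}.npz'));h=cv2.cvtColor(c['frame'],cv2.COLOR_RGB2HSV)
    H,S,V=h[...,0],h[...,1],h[...,2]
    t=(H>80)&(H<98)&(S>90)&(V>60);r=((H<5)|(H>175))&(S>140)&(V>90)
    for nm,m,near in(('clip',t,(.5014,-.1593)),('ptr',r,(.5863,-.166) if n!='scene6' else (.518,-.142))):
        p,u,v=pts(c,m);k=np.linalg.norm(p[:,:2]-near,axis=1)<.03
        p,u,v=p[k],u[k],v[k]
        if len(p)<3: print(n,nm,'none');continue
        a=p[:,:2]@xf;b=p[:,:2]@yf;top=p[:,2]>np.percentile(p[:,2],90)-.003
        print(n,nm,len(p),'z',p[top,2].mean().round(4),'xf lo/hi/mid',a[top].min().round(4),a[top].max().round(4),((a[top].min()+a[top].max())/2).round(4),'mean',a[top].mean().round(4),'yf',b[top].min().round(3),b[top].max().round(3),'uv',u.mean().round(1),v.mean().round(1))
E
```

```text
w1 clip 120 z 0.0611 xf lo/hi/mid 0.5207 0.533 0.5268 mean 0.5274 yf 0.006 0.022 uv 192.7 204.7
w1 ptr 68 z 0.0637 xf lo/hi/mid 0.6053 0.6122 0.6088 mean 0.609 yf 0.025 0.047 uv 262.1 187.1
w2 clip 376 z 0.061 xf lo/hi/mid 0.5206 0.533 0.5268 mean 0.5272 yf 0.006 0.022 uv 120.2 267.2
w2 ptr 298 z 0.0631 xf lo/hi/mid 0.6044 0.6125 0.6084 mean 0.6088 yf 0.024 0.048 uv 237.1 239.9
w4 clip 204 z 0.0611 xf lo/hi/mid 0.5207 0.532 0.5264 mean 0.5267 yf 0.005 0.023 uv 241.3 295.8
w4 ptr 206 z 0.063 xf lo/hi/mid 0.6042 0.6124 0.6083 mean 0.6075 yf 0.024 0.048 uv 330.2 275.0
scene1 clip 3 z 0.0608 xf lo/hi/mid 0.5279 0.5281 0.528 mean 0.528 yf 0.013 0.023 uv 233.3 150.3
scene1 ptr none
scene6 clip none
scene6 ptr none
```

Call:
servo_tool([
  [1,0,-4,0,0],
  [1,0,-4,0,0],
  [1,0,-2,0,0],
  [1,0,0,0,0],
  [1,0,0,0,0],
])

```text
time: 11.9
position: [0.4761, -0.0509, 0.072]
tool_rot: [0.002, 0.815, 0.58, 0.001]
contact_force: [6.8, -2.8, -1.4]
gripper_width: 0.0113
grasp_force: 59.4
```

```bash
python3 - <<'E'
from h import *
s=robot.read_state();p=s['position'];print(p,p[0]*.945-p[1]*.327,s['contact_force'],s['gripper_width'],s['time'])
c=cam('scene','s7.png');w=cam('wrist','w7.png')
cv2.imwrite('pics/m7.png',np.hstack([cv2.resize(c['frame'][120:180,205:255,::-1],None,fx=8,fy=8,interpolation=cv2.INTER_CUBIC),cv2.resize(w['frame'][264:384,288:388,::-1],None,fx=4,fy=4,interpolation=cv2.INTER_CUBIC)]))
# where pointer tip line and clip line should appear
f=192/np.tan(np.radians(float(c['fovy'])/2));M=rot(c['orientation']).as_matrix()
for X,Y,Z in ((.5267,.006,.061),(.5267,.022,.061),(.5267,.025,.063),(.5267,.047,.063)):
    q=M.T@(np.array([X*.945+Y*.327,-X*.327+Y*.945,Z])-c['origin']);print((q[:2]/q[2]*f+[c['cx'],c['cy']]-[205,120])*8)
E
```

```text
[ 0.47609964 -0.05087853  0.07200462] 0.4665514411890241 [ 6.79912052 -2.76236107 -1.36166087] 0.011329588004356253 11.9
[221.67304609 215.85087907]
[234.23211231 246.22428707]
[236.34614173 248.73381789]
[253.96306734 291.31486811]
```

View pics/m7.png

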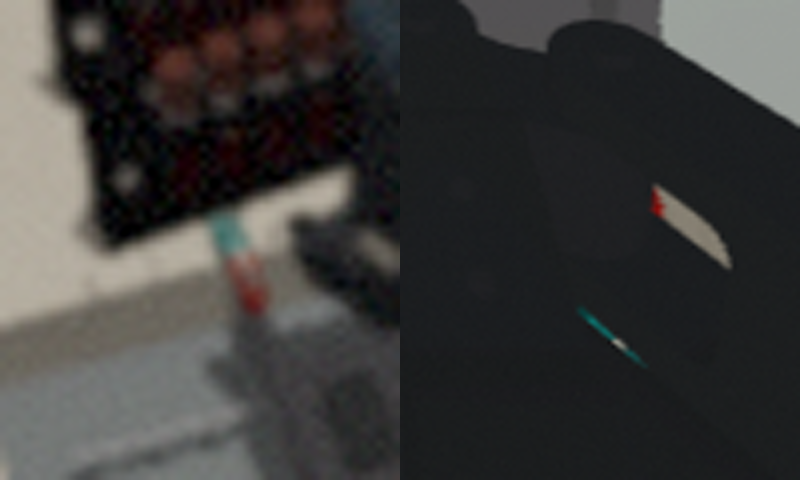

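The red pointer and the teal clip are now collinear in the scene view (clip at (228,232), pointer at (247,290) in the crop). The odometry agrees to about 0.2 mm. I'll hold for a moment and hand in.

Call:
servo_tool([
  [1,0,0,0,0],
  [1,0,0,0,0],
  [1,0,0,0,0],
])

```text
time: 12.3
position: [0.4761, -0.0509, 0.072]
tool_rot: [0.002, 0.815, 0.58, 0.001]
contact_force: [5.6, -2.3, -0.1]
gripper_width: 0.0112
grasp_force: 59.4
```

```bash
python3 -c "
from h import *
s=robot.read_state();p=s['position'];print(p[0]*.945-p[1]*.327)
print(robot.job_done())"
```

```text
0.4665926442794316
the job is handed in; nothing more can be done
None
```

The rack was slid home against the stop, and the pusher is drawn back and held still with its pointer at the teal clip (about 0.2 mm off by my measurements); the job was handed in at about 12 s, with no verdict returned.

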